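# Set the polariser ring of a strain viewer

### The arm

A 6-joint arm with a two-finger parallel gripper is mounted at the origin on a cart in front of the work surface, level with it; the furniture and walls round the work are solid. World frame = base frame: x ahead of the robot, y to its left, z up, the work surface at z = 0. Lengths are in m, angles in degrees, forces in N, time in s.
With the tool pointing down it reaches from about 0.3 to 0.825 m from the base axis. Payload 5.4 kg.
Tool frame: the origin (TCP) lies at the very end of the fingers, on their centre line; the grasp point (between the pads) lies 19 mm behind it (env.tcp_to_grasp is the distance from the TCP to the grasp point, in m); x points along the fingers, y is the direction in which the jaws open and shut, and the axes are right-handed (so a half turn about x gives the same grasp; the last joint's range is limited). The gripper opens to 92 mm and grips with 3 to 60 N. Pads are 20 mm wide; open, the fingers measure 128 mm over their backs; the gripper's body (75 mm by 189 mm) begins 69 mm behind the grasp point.
Start: joints at [62.962, 9.076, 91.501, -0, 79.423, -12.038], TCP at [0.149, 0.555, 0.215] pointing down, gripper open.
Joint ranges: [-166.64, 166.64], [-54.1, 131.32], [10.49, 154.53], [-73.88, 253.88], [9.74, 151.15], [-171.62, 171.62]. Speed limits (degrees/s): [147.25, 147.25, 180, 180, 180, 180].

### API

Orientations are given as [roll, pitch, yaw] about the fixed x, y, z axes, in that order (R = Rz(yaw) Ry(pitch) Rx(roll)).
In Python, from rig import env gives the robot as it stands. The module is installed in compiled form; this text tells all that it offers.
- The arm moves only by the tool servo_tool, never from a script. Its argument "commands" is a list of rows, each an object of numbers: "tx", "ty", "tz": the shift along the tool's x, y, z in mm; "turn": the turn about the tool's x in rad. In form: [{"tx": .., "ty": .., "tz": .., "turn": ..}, ...]. A call has 1 to 10 rows; each row is the pose to reach, as a shift and turn from the pose commanded when the call began, along the tool's axes at that moment; what a row does not reach only later rows make up. A row lasts 1/12 s, in which the tool goes at most 41.7 mm and 7.16 degrees, less where a joint would pass 70% of its speed; a pose out of reach is approached as far as the arm can. A call with a gripper value outside its range is refused whole. "jaw" is the closure, from -1 (fully open) to 1 (shut), set as the call begins (left out, the last holds). The fingers move at their own pace and stop on an object; "grip_force" is the grip in N (left out, the last holds). Time passes only in rows, so rows that repeat a pose let the fingers close. It gives the time, the measured TCP pose, the force and the opening at its end, in the units of the state.
- env.get_obs(): the state, without advancing time (a new reading comes with each control period).
- env.camera(name): name is "scene" or "top"; returns a dict with "image" (400x640x3 uint8, red, green, blue), "fovy" (degrees; the focal length in pixels is half the picture's height over the tangent of half this angle, whatever the lens; pixels are square), "cx", "cy" (the principal point, pixels), "k1" (the pictures are not rectified: a ray, as slopes to the right and down, at radius r is drawn at 1 + k1 r^2 times it, then the intrinsics apply), "T" (4x4, takes a point from camera to world coordinates). Camera axes: x right, y down, z forward; pixel columns grow to the right and rows downward; lengths in m; the calibration is good to about 2 mm. A picture is of the moment at which its call begins. There is no depth.
- env.finish_job(): hands the job in, once; it reports no verdict.
The state is a dict: "clock": time; "q": joint angles; "qd": joint speeds; "effort": joint torques, N m; "ee_pos": TCP position; "tcp_rot": TCP orientation; "contact_force": force on the tool from outside, world axes, zero at the start; "ft_torque": the same for the moment, N m; "gripper_width": finger opening in m.
Only numpy, scipy, OpenCV 4.12 (cv2) and the standard library are available. Lean on these libraries where they do the work, as an engineer would, in place of code of your own. Each camera call takes 0.05 s, during which the arm holds its last target.

### The job

Get the strain viewer ready to inspect the clear splint: press the green-marked end of its rocker switch down so that the light is on, and push the ring's lever by its knob, round its arc, until the red pointer aims squarely at the orange pin and stays there. Use fingertips only: push gently, do not grip the knob, leave the splint lying where it is on the light field and do not shift the things standing around.

Things in the scene. Friction and masses are not known exactly. Their poses are not given: they have to be found in the camera images.
- ring_axis (a point): centre of the viewer's rotating ring, on the white housing's top face (34 mm above the worktop); its axes are the viewer's: z up, -x is the viewer's front, where the scale and the lever are. The housing is fixed to the worktop and reaches from -100 to +85 mm in x and -85 to +125 mm in y of this frame.
- ring (a joint): angle of the dark ring (outer diameter 114 mm, top 47 mm above the worktop) with its lever. 0: lever points to the viewer's -x; positive is counter-clockwise from above (lever goes to the viewer's -y); stops at -1.1 and 1.1 rad. It turns against steady friction: about 1.6 N of push at the knob moves it, and it stays where it is left, no spring.
- lever_knob (a point): point on the axis of the upright black knob on the lever, 62 mm above the worktop and 76 mm from the ring axis. Below its head the knob is a round post of diameter 11 mm; from 62.5 mm up a head of diameter 14 mm; its top is 72 mm above the worktop. The flat lever arm under it is 11 mm wide and its top is 43 mm above the worktop. Push the knob sideways, along the arc round the ring axis.
- pointer (a point): point on the pointer line of the lever, 98 mm from the ring axis, 9 mm beyond the end of the small red pointer; it coincides (seen from above) with the centre of a pin that the pointer aims at. It turns with the ring.
- light_switch (a joint): grey rocker switch (42 mm along the viewer's x, 21 mm wide) in a black bezel: 0 is off (near end up), 0.34 rad is on (near end fully down). It stays where it is left; about 2 N on the near end tips it.
- switch_near_end (a point): top face of the rocker's near end, the end towards the viewer's front (-x), marked by a green bar: 17 mm from the rocker's pivot; at off it is about 49 mm above the worktop, at on about 43 mm. Press it straight down.
- splint_mid (a point): clear bluish horseshoe-shaped bite splint, about 48x65x12 mm, lying loose on the light field inside the ring; this point is at its middle. To be left where it lies.
- orange_pin: orange index pin, fixed in the scale: round, diameter 13 mm, 6 mm high, 98 mm from the ring axis; origin at the centre of its foot on the housing's top (34 mm above the worktop). The four pins stand 0.44 and 0.87 rad to either side of the viewer's -x; which colour is where varies.
- blue_pin: blue index pin, fixed in the scale: round, diameter 13 mm, 6 mm high, 98 mm from the ring axis; origin at the centre of its foot on the housing's top (34 mm above the worktop). The four pins stand 0.44 and 0.87 rad to either side of the viewer's -x; which colour is where varies.
- green_pin: green index pin, fixed in the scale: round, diameter 13 mm, 6 mm high, 98 mm from the ring axis; origin at the centre of its foot on the housing's top (34 mm above the worktop). The four pins stand 0.44 and 0.87 rad to either side of the viewer's -x; which colour is where varies.
- grey_pin: grey index pin, fixed in the scale: round, diameter 13 mm, 6 mm high, 98 mm from the ring axis; origin at the centre of its foot on the housing's top (34 mm above the worktop). The four pins stand 0.44 and 0.87 rad to either side of the viewer's -x; which colour is where varies.
- plaster_model: loose white plaster dental model, 57x66x28 mm; a bystander, origin under its middle; to be left alone
- jar: loose glaze jar with black lid, diameter 41, height 35 mm; a bystander, origin under its middle; to be left alone
- burs: loose blue block with burs, diameter 54, height 62 mm; a bystander, origin under its middle; to be left alone
- forceps: loose steel tweezers, 16x128x9 mm; a bystander, origin under its middle; to be left alone
- pins: loose steel holder with upright pins, 30x30x66 mm; a bystander, origin under its middle; to be left alone

How it is judged (in metres and radians):
At the end, for the whole second after the job is handed in: The pointer line passes within 6 mm of the centre of the orange pin (3.5 degrees), the ring is at rest, the rocker is more than 0.24 rad of its 0.34 rad towards on, and the splint lies within 6 mm of where it was (horizontal distance between pointer and orange_pin below 0.006 m and value of joint light_switch above 0.24 rad and velocity of joint ring between -0.02 and 0.02 rad/s and distance of splint_mid from where it was at the start of the episode below 0.006 m); the robot touches nothing.
It fails at once if the lever is gripped or forced (more than 15 N between fingers and ring) (contact force between the fingers and ring above 15 N).
It fails at once if the splint is shifted more than 6 mm or lifted (distance of splint_mid from where it was at the start of the episode above 0.006 m).
It fails at once if a bystander is moved more than 15 mm (distance of any of plaster_model, jar, burs, forceps, pins from where it was at the start of the episode above 0.015 m).
It also fails if it takes over 38 s, if anything falls off the work surface, if the arm or the gripper's body presses on something with over 40 N, if the wrist force passes 120 N, or if a joint passes its speed limit or range.

## Working session

There is one attempt and no reset: what is moved stays moved. The work goes in short steps, Python scripts to look and compute and a tool call to move; the robot and the scene stay as the last step left them, time stands still between calls to the robot, and variables do not carry over. Pictures are saved under pics/ and viewed, and the job is handed in when it is done.

Besides the shell and the picture viewer there is one more tool, called as a command line: name --argument value ..., lists and objects as JSON in quotes. servo_tool: Moves the arm, as the interface text tells. Its arguments: {"type":"object","properties":{"commands":{"type":"array","items":{"type":"object","properties":{"tx":{"type":"number"},"ty":{"type":"number"},"tz":{"type":"number"},"turn":{"type":"number"}}}},"jaw":{"type":"number"},"grip_force":{"type":"number"}},"required":["commands"]}

```bash
mkdir -p pics
python3 - <<'E'
from rig import env
import cv2,numpy as np
for n in("scene","top"):
    c=env.camera(n); cv2.imwrite(f"pics/{n}0.png",c["image"][:,:,::-1])
    print(n,c["fovy"],c["cx"],c["cy"],c["k1"]);print(np.round(c["T"],4).tolist())
o=env.get_obs();print({k:np.round(v,3).tolist() for k,v in o.items()})
E
```

```text
scene 57.44040493999619 317.79503977068623 191.92454486450345 -0.039851620003456656
[[0.7743, -0.2722, 0.5712, -0.0595], [-0.6328, -0.3279, 0.7015, -0.7326], [-0.0036, -0.9047, -0.4261, 0.5323], [0.0, 0.0, 0.0, 1.0]]
top 51.812867224379254 322.21127730303675 198.79316069361505 -0.08007365938858955
[[-0.0063, -0.9853, 0.1708, 0.3102], [-1.0, 0.0063, -0.0003, -0.0014], [-0.0008, -0.1708, -0.9853, 1.3836], [0.0, 0.0, 0.0, 1.0]]
{'clock': 0.1, 'q': [62.964, 9.109, 91.563, -0.001, 79.422, -12.037], 'qd': [-0.009, -0.076, -0.135, -0.014, 0.05, 0.041], 'effort': [-0.001, -38.65, -32.296, 0.07, 0.034, -0.0], 'ee_pos': [0.149, 0.555, 0.214], 'tcp_rot': [-101.653, 89.907, -116.651], 'contact_force': [-0.597, 0.349, -0.368], 'ft_torque': [-0.008, -0.004, 0.013], 'gripper_width': 0.092}
```

View pics/scene0.png

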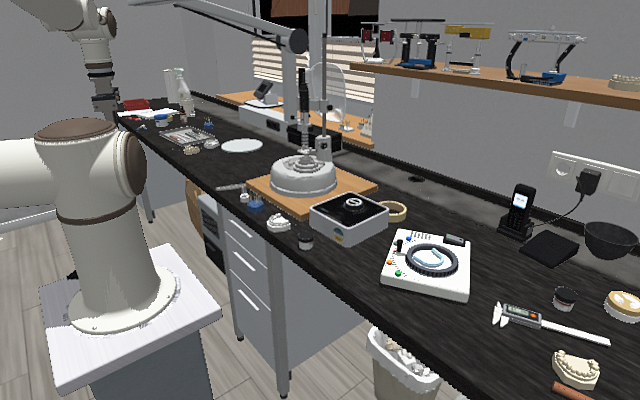

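View pics/top0.png

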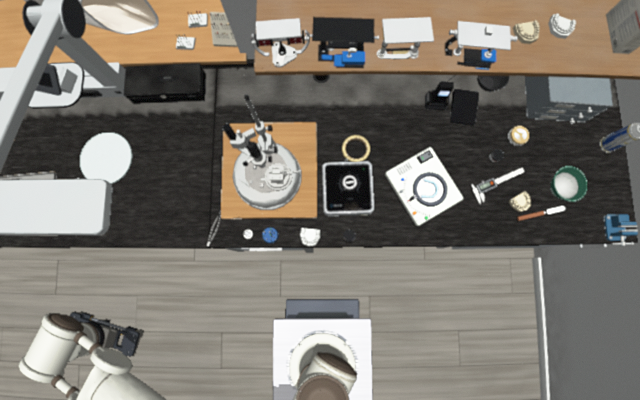

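Run:
```python
import cv2
a=cv2.imread("pics/scene0.png")[220:310,370:480];b=cv2.imread("pics/top0.png")[140:230,380:470]
cv2.imwrite("pics/sc.png",cv2.resize(a,None,fx=7,fy=6.6,interpolation=cv2.INTER_CUBIC))
cv2.imwrite("pics/tc.png",cv2.resize(b,None,fx=6.5,fy=6.5,interpolation=cv2.INTER_CUBIC))
```

```text
(no output)
```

View pics/sc.png

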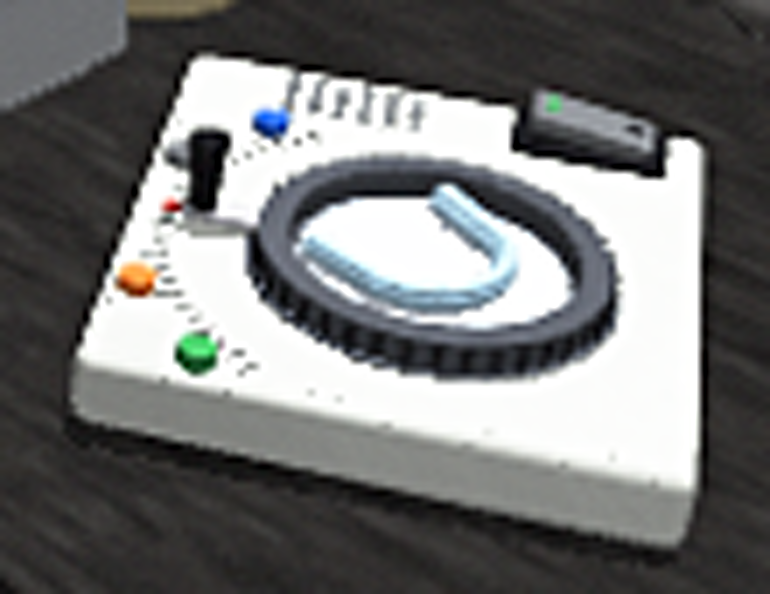

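View pics/tc.png

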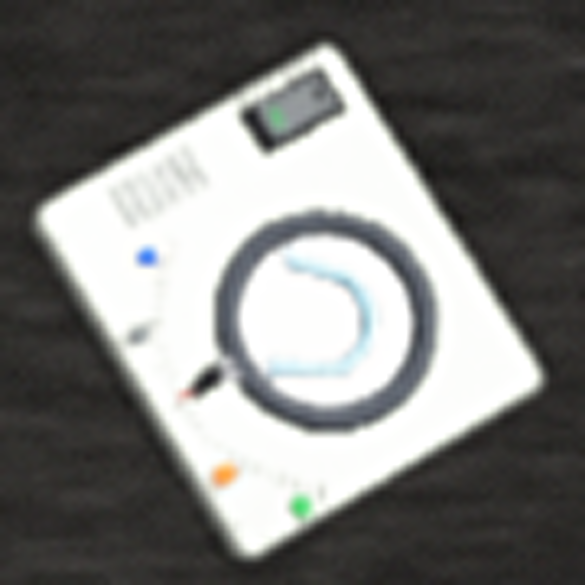

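```bash
cat > h.py <<'E'
import cv2,numpy as np
from rig import env
def ray(c,uv):
    f=200/np.tan(np.radians(c["fovy"]/2))
    K=np.array([[f,0,c["cx"]],[0,f,c["cy"]],[0,0,1]])
    p=cv2.undistortPoints(np.array([[uv]],float),K,np.array([c["k1"],0,0,0,0.]))[0,0]
    d=c["T"][:3,:3]@np.array([p[0],p[1],1]);return c["T"][:3,3],d/np.linalg.norm(d)
def plane(c,uv,z):
    o,d=ray(c,uv);return o+d*(z-o[2])/d[2]
def tri(c1,a,c2,b):
    o1,d1=ray(c1,a);o2,d2=ray(c2,b)
    s=np.linalg.lstsq(np.stack([d1,-d2],1),o2-o1,rcond=None)[0]
    p,q=o1+s[0]*d1,o2+s[1]*d2;return (p+q)/2,np.linalg.norm(p-q)
def proj(c,P):
    f=200/np.tan(np.radians(c["fovy"]/2));T=np.linalg.inv(c["T"])
    p=T[:3,:3]@P+T[:3,3];x=p[:2]/p[2];x=x*(1+c["k1"]*(x@x));return x*f+[c["cx"],c["cy"]]
ROI={"scene":(370,220,110,90),"top":(380,140,90,90)}
def masks(c,n):
    x,y,w,h=ROI[n];im=c["image"][y:y+h,x:x+w];H=cv2.cvtColor(im,cv2.COLOR_RGB2HSV).astype(int)
    h_,s,v=H[...,0],H[...,1],H[...,2];out={}
    for k,m in dict(orange=(h_>8)&(h_<22)&(s>120)&(v>120),red=((h_<8)|(h_>172))&(s>90)&(v>90),
        green=(h_>45)&(h_<85)&(s>90)&(v>60),blue=(h_>105)&(h_<125)&(s>120)&(v>100)).items():
        nn,l,st,ce=cv2.connectedComponentsWithStats(m.astype(np.uint8))
        wts=s*m
        out[k]=[]
        for i in range(1,nn):
            if st[i,4]<2: continue
            ys,xs=np.nonzero(l==i);ww=s[ys,xs]
            out[k].append(((xs*ww).sum()/ww.sum()+x,(ys*ww).sum()/ww.sum()+y,int(st[i,4])))
    return out
E
python3 - <<'E'
from h import *
cs=[env.camera(n) for n in("scene","top")]
for c,n in zip(cs,("scene","top")):
    for k,l in masks(c,n).items():
        for b in l: print(n,k,np.round(b,1),"z37",np.round(plane(c,b[:2],.038),4)[:2],"z49",np.round(plane(c,b[:2],.049),4)[:2])
# housing outline, ring
for c,n in zip(cs,("scene","top")):
    x,y,w,h=ROI[n];im=c["image"][y:y+h,x:x+w];H=cv2.cvtColor(im,cv2.COLOR_RGB2HSV)
    m=(H[...,2]<110).astype(np.uint8)
    nn,l,st,ce=cv2.connectedComponentsWithStats(m)
    for i in range(1,nn):
        if st[i,4]>5:print(n,"dark",st[i]+[x,y,0,0,0],ce[i]+[x,y])
E
```

```text
scene orange [389.1 261.8  18. ] z37 [ 0.4925 -0.3091] z49 [ 0.4802 -0.3186]
scene red [394.2 250.8   4. ] z37 [ 0.5352 -0.288 ] z49 [ 0.5219 -0.2979]
scene green [448.7 235.7   3. ] z37 [ 0.694  -0.3329] z49 [ 0.6772 -0.3418]
scene green [397.8 273.1  23. ] z37 [ 0.4757 -0.3481] z49 [ 0.4638 -0.3566]
scene blue [408.3 238.2  14. ] z37 [ 0.6055 -0.2744] z49 [ 0.5907 -0.2846]
top orange [414.  212.5   6. ] z37 [ 0.4954 -0.3054] z49 [ 0.4939 -0.3029]
top green [425.8 217.4   5. ] z37 [ 0.4787 -0.3439] z49 [ 0.4773 -0.3411]
top blue [402.4 179.    2. ] z37 [ 0.6091 -0.2713] z49 [ 0.6067 -0.2691]
scene dark [ 370  220  110   90 4777] [422.99099853 266.11953109]
scene dark [394 240   9  13  68] [398.57352941 245.29411765]
scene dark [411 244  43  20 191] [432.96858639 250.46073298]
scene dark [405 255  53  22 290] [429.59655172 269.73103448]
scene dark [443 267   7   3   7] [446.         268.42857143]
scene dark [395 273   6   4  13] [397.30769231 274.53846154]
top dark [ 380  140   90   90 4637] [424.95579038 183.57968514]
top dark [418 157   6   6  18] [420.         159.72222222]
top dark [423 175   4   2   6] [424.16666667 175.33333333]
top dark [428 174  18  25  52] [439.40384615 182.84615385]
top dark [414 180   3  14  16] [414.5  187.25]
top dark [410 197   4   4   9] [411.55555556 198.33333333]
top dark [417 199  22   7  34] [425.64705882 202.79411765]
```

```bash
cat > fit.py <<'E'
from h import *
from scipy.optimize import least_squares
cs={n:env.camera(n) for n in("scene","top")}
M={n:masks(c,n) for n,c in cs.items()}
tt={"orange":.44,"green":.87,"blue":-.87}
def pick(n,k):
    l=M[n][k]; return max(l,key=lambda b:b[2])[:2]
def fit(names):
    Q=[];A=[]
    for n in names:
        for k,t in tt.items():
            p=plane(cs[n],pick(n,k),.038)[:2];Q.append(p);A.append(t)
    Q=np.array(Q);A=np.array(A);L=-.098*np.stack([np.cos(A),np.sin(A)],1)
    def r(v):
        R=np.array([[np.cos(v[2]),-np.sin(v[2])],[np.sin(v[2]),np.cos(v[2])]]);return (L@R.T+v[:2]-Q).ravel()
    s=least_squares(r,[.58,-.37,-1]);return s.x,s.fun
if __name__=="__main__":
    for nm in(["scene"],["top"],["scene","top"]):
        v,f=fit(nm);print(nm,np.round(v,4),np.degrees(v[2]).round(1),np.round(f*1e3,1))
    # ring in top
    for n,c in cs.items():
        x,y,w,h=ROI[n];im=c["image"][y:y+h,x:x+w];g=im.max(2)
        m=(g<120).astype(np.uint8)
        cen=proj(c,np.array([*v[:2],.047]))-[x,y]
        nn,l=cv2.connectedComponents(m)
        # ring = dark px within disc projected 60mm
        yy,xx=np.nonzero(m);P=np.array([plane(c,(a+x,b+y),.047)[:2] for a,b in zip(xx,yy)])
        d=np.linalg.norm(P-v[:2],axis=1);k=(d>.035)&(d<.063)
        from numpy.linalg import lstsq
        # circle fit on world-plane points
        q=P[k];s=lstsq(np.c_[2*q,np.ones(len(q))],(q**2).sum(1),rcond=None)[0]
        print(n,"ring centre",np.round(s[:2],4),"r",np.sqrt(s[2]+s[:2]@s[:2]).round(4),k.sum())
    R=np.array([[np.cos(v[2]),-np.sin(v[2])],[np.sin(v[2]),np.cos(v[2])]])
    # tri of switch green bar and knob
    g=[b for b in M["scene"]["green"] if b[1]<245]
    if g:print("bar viewer",R.T@(plane(cs["scene"],g[0][:2],.050)[:2]-v[:2]))
    c=cs["top"];im=c["image"]
    H=cv2.cvtColor(im,cv2.COLOR_RGB2HSV)
    print("grey/greenness top", [(i,j,im[j,i].tolist()) for j in range(155,162) for i in range(419,426)  if int(im[j,i,1])-max(im[j,i,0],im[j,i,2])>12])
    print("pred pointer ", [ (t,np.round(v[:2]+R@(-.098*np.array([np.cos(t),np.sin(t)])),4)) for t in (0,.44)])
E
python3 fit.py
```

```text
['scene'] [ 0.572  -0.3661 -1.0565] -60.5 [-0.5 -0.3 -0.1  0.1  0.6  0.2]
['top'] [ 0.5747 -0.3628 -1.0636] -60.9 [-0.2 -0.1 -0.2 -0.   0.4  0.2]
['scene', 'top'] [ 0.5733 -0.3644 -1.0601] -60.7 [ 1.1  1.6  1.4  2.1  2.3  1.8 -1.8 -2.1 -1.6 -2.  -1.3 -1.4]
scene ring centre [ 0.5662 -0.3688] r 0.0507 416
top ring centre [ 0.5721 -0.3583] r 0.0515 211
bar viewer [0.03101528 0.09997418]
grey/greenness top [(423, 155, [140, 144, 148]), (424, 155, [148, 152, 155]), (425, 155, [146, 151, 152]), (419, 156, [112, 114, 115]), (422, 156, [131, 163, 143]), (424, 156, [149, 152, 156]), (425, 156, [148, 151, 155]), (419, 157, [69, 71, 73]), (421, 157, [126, 157, 136]), (422, 157, [118, 181, 135]), (423, 157, [138, 168, 149]), (424, 157, [146, 152, 154]), (425, 157, [152, 156, 159]), (419, 158, [47, 46, 51]), (420, 158, [103, 106, 109]), (421, 158, [131, 155, 141]), (422, 158, [122, 185, 140]), (423, 158, [130, 173, 145]), (425, 158, [146, 150, 153]), (419, 159, [43, 42, 45]), (420, 159, [70, 69, 73]), (422, 159, [130, 167, 144]), (423, 159, [136, 169, 149]), (425, 159, [120, 124, 127]), (420, 160, [42, 41, 46]), (421, 160, [87, 92, 93]), (424, 160, [106, 112, 113]), (425, 160, [91, 92, 94]), (420, 161, [43, 43, 44]), (421, 161, [45, 46, 48]), (422, 161, [78, 81, 84]), (423, 161, [88, 89, 91])]
pred pointer  [(0, array([ 0.5254, -0.2789])), (0.44, array([ 0.4936, -0.3075]))]fit.py:39: RuntimeWarning: overflow encountered in scalar subtract
  print("grey/greenness top", [(i,j,im[j,i].tolist()) for j in range(155,162) for i in range(419,426)  if int(im[j,i,1])-max(im[j,i,0],im[j,i,2])>12])
```

```bash
cat > s.py <<'E'
from h import *
from scipy.spatial.transform import Rotation as Ro
V=np.array([.5733,-.3644]);yaw=-1.0601
Rv=np.array([[np.cos(yaw),-np.sin(yaw)],[np.sin(yaw),np.cos(yaw)]])
def w(x,y): return V+Rv@np.array([x,y])
def state():
    o=env.get_obs();return o,Ro.from_euler("xyz",o["tcp_rot"],degrees=True).as_matrix()
def to(P):
    "tool-axis shift (mm) from present pose to world P"
    o,R=state();return np.round(R.T@(np.array(P)-o["ee_pos"])*1e3,1)
E
python3 - <<'E'
from s import *
cs={n:env.camera(n) for n in("scene","top")}
o,R=state();print(R.round(3));print("tool y ang",np.degrees(np.arctan2(R[1,1],R[0,1])),"viewer y ang",np.degrees(yaw)+90)
def vw(p):return np.r_[Rv.T@(p[:2]-V),p[2:]]
p,e=tri(cs["scene"],(448.7,235.7),cs["top"],(422.4,157.8));print("bar",p.round(4),e.round(4),vw(p).round(4))
p,e=tri(cs["scene"],(398.6,245.3),cs["top"],(411.6,198.3));print("knob",p.round(4),e.round(4),vw(p).round(4))
for z in(.058,):
  print("knob scene plane",vw(plane(cs["scene"],(398.6,245.3),z)),"top z.07",vw(plane(cs["top"],(411.6,198.3),.066)))
print("red scene z.042",vw(plane(cs["scene"],(394.2,250.8),.042)))
for P in ([.27,.32,.215],[.36,0.0,.215],[.45,-.2,.2],[*w(.030,.10),.08]): print(P,to(P))
E
```

```text
[[-0.     0.259  0.966]
 [-0.     0.966 -0.259]
 [-1.    -0.    -0.   ]]
tool y ang 74.99934663266943 viewer y ang 29.26074413818143
bar [ 0.68   -0.3404  0.0471] 0.0001 [0.0312 0.1048 0.0471]
knob [ 0.5401 -0.2954  0.0553] 0.0003 [-0.0764  0.0047  0.0553]
knob scene plane [-0.07602904  0.00047286  0.058     ] top z.07 [-0.07920806  0.00433239  0.066     ]
red scene z.042 [-0.08448326 -0.00174102  0.042     ]
[0.27, 0.32, 0.215] [  -0.5 -195.9  178. ]
[0.36, 0.0, 0.215] [-4.000e-01 -4.817e+02  3.477e+02]
[0.45, -0.2, 0.2] [  14.6 -651.6  486.5]
[np.float64(0.6752039818351737), np.float64(-0.3416936465689316), 0.08] [ 134.6 -730.1  740.7]
```

servo_tool --commands '[{"tx":0,"ty":-28,"tz":25},{"tx":0,"ty":-56,"tz":51},{"tx":0,"ty":-84,"tz":76},{"tx":0,"ty":-112,"tz":102},{"tx":0,"ty":-140,"tz":127},{"tx":0,"ty":-168,"tz":153},{"tx":0,"ty":-196,"tz":178},{"tx":0,"ty":-228,"tz":197},{"tx":0,"ty":-260,"tz":216},{"tx":0,"ty":-292,"tz":235}]' --jaw 1 --grip_force 5

```text
validation failed for argument at $.co...
```

Run:
```python
from s import *
o,R=state();print(o["ee_pos"],o["q"],o["gripper_width"],o["clock"])
for P in ([.36,0.0,.215],[.45,-.2,.215],[*w(.030,.10),.12]): print(P,to(P))
```

```text
[0.14878199 0.55530478 0.21445157] [ 6.29623888e+01  9.08259402e+00  9.15106665e+01  1.17226604e-03
  7.94252891e+01 -1.20371724e+01] 0.09192491247500793 0.4
[0.36, 0.0, 0.215] [-4.000e-01 -4.817e+02  3.477e+02]
[0.45, -0.2, 0.215] [-4.000e-01 -6.516e+02  4.864e+02]
[np.float64(0.6752039818351737), np.float64(-0.3416936465689316), 0.12] [  94.6 -730.1  740.7]
```

Perhaps every row needs "turn".

servo_tool --commands '[{"tx":0,"ty":-28,"tz":25,"turn":0},{"tx":0,"ty":-56,"tz":51,"turn":0},{"tx":0,"ty":-84,"tz":76,"turn":0},{"tx":0,"ty":-112,"tz":102,"turn":0},{"tx":0,"ty":-140,"tz":127,"turn":0},{"tx":0,"ty":-168,"tz":153,"turn":0},{"tx":0,"ty":-196,"tz":178,"turn":0},{"tx":0,"ty":-228,"tz":197,"turn":0},{"tx":0,"ty":-260,"tz":216,"turn":0},{"tx":0,"ty":-292,"tz":235,"turn":0}]' --jaw 1 --grip_force 5

```text
clock: 1.23
ee_pos: [0.3004, 0.211, 0.2147]
tcp_rot: [25.7, 90.0, 10.7]
contact_force: [0.7, 0.3, -0.3]
gripper_width: 0.027
```

servo_tool --commands '[{"tx":0,"ty":-32,"tz":19,"turn":0},{"tx":0,"ty":-64,"tz":38,"turn":0.1},{"tx":0,"ty":-96,"tz":57,"turn":0.2},{"tx":0,"ty":-128,"tz":76,"turn":0.3},{"tx":0,"ty":-160,"tz":95,"turn":0.4},{"tx":0,"ty":-188,"tz":113,"turn":0.5},{"tx":0,"ty":-218,"tz":137,"turn":0.6},{"tx":0,"ty":-248,"tz":161,"turn":0.7},{"tx":0,"ty":-278,"tz":185,"turn":0.8},{"tx":0,"ty":-308,"tz":210,"turn":0.8}]'

```text
clock: 2.07
ee_pos: [0.4238, -0.1415, 0.2147]
tcp_rot: [37.5, 90.0, -23.6]
contact_force: [1.1, 0.0, 1.0]
gripper_width: 0.0002
```

Run:
```python
from s import *
o,R=state();print(o["ee_pos"],o["q"],o["gripper_width"],o["clock"],R.round(3))
for P in ([*w(.028,.101),.12],[*w(.028,.101),.060]): print(P,to(P))
```

```text
[ 0.42375151 -0.14145181  0.21472561] [-3.40334291e+01 -1.07554108e+01  1.11095901e+02  7.42789820e-03
  7.96196735e+01 -6.29081430e+01] 0.0002455593257573267 2.0667 [[ 0.001  0.876  0.483]
 [-0.     0.483 -0.876]
 [-1.     0.     0.001]]
[np.float64(0.6750988165126289), np.float64(-0.3394600529946809), 0.12] [ 94.9 124.4 294.7]
[np.float64(0.6750988165126289), np.float64(-0.3394600529946809), 0.06] [154.9 124.4 294.7]
```

servo_tool --commands '[{"tx":0,"ty":15,"tz":35,"turn":0},{"tx":0,"ty":30,"tz":70,"turn":0},{"tx":0,"ty":45,"tz":105,"turn":0},{"tx":0,"ty":60,"tz":140,"turn":0},{"tx":15,"ty":75,"tz":175,"turn":0},{"tx":35,"ty":90,"tz":208,"turn":0},{"tx":55,"ty":104,"tz":240,"turn":0},{"tx":75,"ty":115,"tz":270,"turn":0},{"tx":95,"ty":124,"tz":295,"turn":0},{"tx":120,"ty":124,"tz":295,"turn":0}]'

```text
clock: 2.9
ee_pos: [0.6781, -0.3401, 0.0933]
tcp_rot: [20.5, 89.8, -40.5]
contact_force: [1.4, -0.1, 0.6]
gripper_width: 0.0006
```

Run:
```python
from s import *
for n in("scene","top"):
    c=env.camera(n);x,y,ww,h=ROI[n];cv2.imwrite(f"pics/{n}1.png",cv2.resize(c["image"][y-40:y+h,x:x+ww,::-1],None,fx=4.5,fy=4.5,interpolation=cv2.INTER_CUBIC))
o,R=state();print(o["ee_pos"],o["contact_force"],o["clock"])
for P in ([*w(.028,.101),.060],[*w(.028,.101),.05]): print(P,to(P))
a,b=cv2.imread("pics/scene1.png"),cv2.imread("pics/top1.png");h=min(len(a),len(b));cv2.imwrite("pics/b1.png",cv2.resize(np.hstack([a[:h],b[:h]]),None,fx=.88,fy=.88))
```

```text
[ 0.67265224 -0.33502042  0.08756403] [-1.35991403  1.66896841  0.04429561] 3.0
[np.float64(0.6750988165126289), np.float64(-0.3394600529946809), 0.06] [27.5  0.1  5.3]
[np.float64(0.6750988165126289), np.float64(-0.3394600529946809), 0.05] [37.5  0.1  5.4]
```

View pics/b1.png

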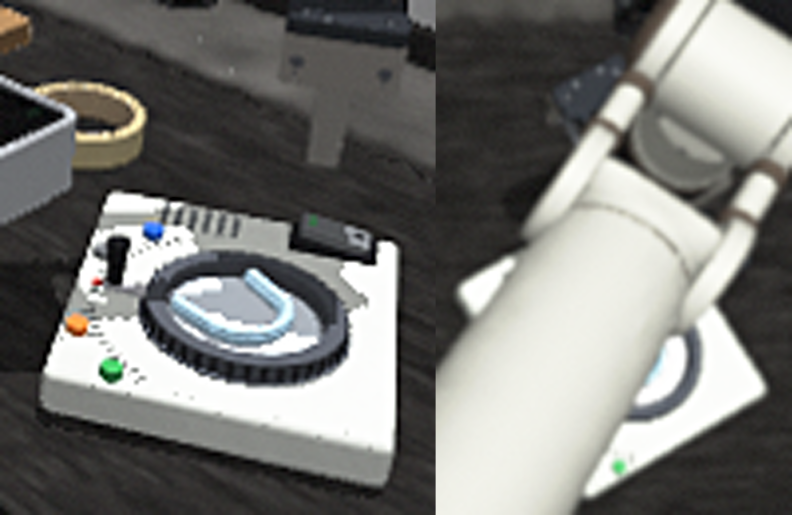

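servo_tool --commands '[{"tx":0,"ty":0,"tz":0,"turn":0},{"tx":0,"ty":0,"tz":0,"turn":0},{"tx":0,"ty":0,"tz":0,"turn":0}]'

```text
clock: 3.25
ee_pos: [0.6764, -0.3368, 0.0979]
tcp_rot: [25.5, 89.8, -35.3]
contact_force: [0.7, -0.3, 0.1]
gripper_width: 0.0005
```

Run:
```python
from s import *
o,R=state();print(o["ee_pos"],o["contact_force"],o["clock"],R.round(3))
c=env.camera("scene");print(proj(c,o["ee_pos"]))
for P in ([*w(.028,.101),.060],): print(P,to(P))
```

```text
[ 0.67639599 -0.33684001  0.09792061] [ 0.72004755 -0.33129582  0.07472201] 3.25 [[ 0.003  0.873  0.488]
 [-0.002  0.488 -0.873]
 [-1.     0.002  0.004]]
[449.7410398  217.78336919]
[np.float64(0.6750988165126289), np.float64(-0.3394600529946809), 0.06] [37.9 -2.4  1.5]
```

servo_tool --commands '[{"tx":6,"ty":-1,"tz":1,"turn":0},{"tx":14,"ty":-2,"tz":1,"turn":0},{"tx":22,"ty":-2,"tz":2,"turn":0},{"tx":30,"ty":-2,"tz":2,"turn":0},{"tx":35,"ty":-2,"tz":2,"turn":0},{"tx":36,"ty":-2,"tz":2,"turn":0},{"tx":36,"ty":-2,"tz":2,"turn":0},{"tx":36,"ty":-2,"tz":2,"turn":0}]'

```text
clock: 3.97
ee_pos: [0.6747, -0.3393, 0.0586]
tcp_rot: [26.6, 90.0, -34.3]
contact_force: [0.3, 0.3, -0.3]
gripper_width: 0.0004
```

Run:
```python
from s import *
c=env.camera("scene");o,R=state();print(o["ee_pos"],o["contact_force"],o["clock"],proj(c,o["ee_pos"]),to([*w(.028,.101),.045]))
cv2.imwrite("pics/s2.png",cv2.resize(c["image"][200:290,380:490,::-1],None,fx=6,fy=6,interpolation=cv2.INTER_CUBIC))
```

```text
[ 0.67494931 -0.33943649  0.0590864 ] [ 0.2145647  -0.37573318 -0.49744187] 4.0167 [447.94591625 232.09812797] [14.1  0.1  0.1]
```

View pics/s2.png

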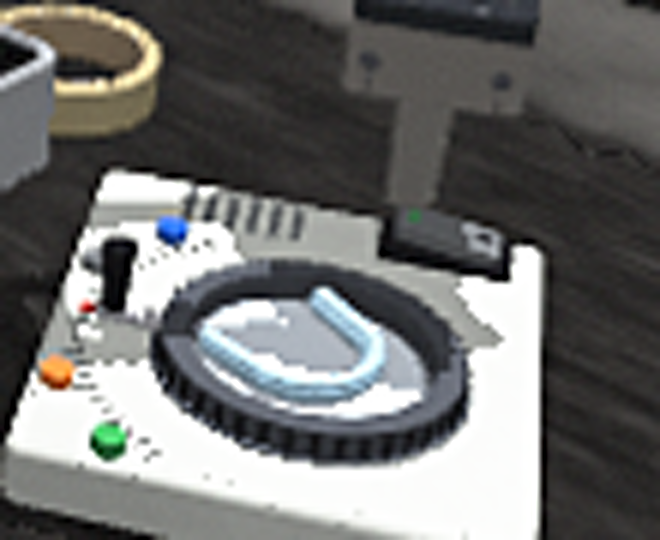

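Run:
```python
from s import *
c=env.camera("scene");o,R=state();P=o["ee_pos"]
for dy in(-.018,-.008,0,.018):
  for dz in(-.01,.01): print(dy,dz,proj(c,P+R@[0,dy,dz]).round(1))
im=c["image"]
print("bar in scene",masks(c,"scene")["green"])
for y in range(226,242): print(y,[tuple(int(q) for q in im[y,x]) for x in range(444,456,2)])
```

```text
-0.018 -0.01 [443.2 234.9]
-0.018 0.01 [451.8 236.4]
-0.008 -0.01 [443.6 232.9]
-0.008 0.01 [452.  234.4]
0 -0.01 [443.8 231.3]
0 0.01 [452.2 232.8]
0.018 -0.01 [444.4 227.8]
0.018 0.01 [452.6 229.3]
bar in scene [(np.float64(448.6945945945946), np.float64(235.66216216216216), 3), (np.float64(397.77082805773614), np.float64(273.04228918713596), 23)]
226 [(41, 37, 38), (88, 88, 82), (86, 82, 79), (88, 86, 84), (90, 89, 85), (55, 53, 51)]
227 [(49, 48, 47), (88, 87, 84), (89, 85, 82), (90, 87, 84), (90, 88, 84), (45, 41, 38)]
228 [(53, 50, 51), (89, 87, 84), (88, 87, 84), (85, 84, 81), (85, 84, 82), (42, 41, 39)]
229 [(58, 58, 57), (88, 85, 82), (86, 84, 81), (89, 87, 83), (89, 89, 85), (42, 41, 40)]
230 [(59, 58, 56), (86, 84, 80), (85, 84, 79), (88, 86, 83), (72, 72, 70), (51, 47, 48)]
231 [(69, 68, 66), (87, 85, 81), (85, 83, 80), (87, 87, 84), (75, 74, 71), (46, 44, 43)]
232 [(66, 65, 63), (85, 83, 81), (88, 85, 82), (90, 87, 85), (73, 71, 68), (50, 48, 48)]
233 [(66, 63, 61), (86, 83, 80), (89, 84, 82), (87, 85, 82), (62, 58, 56), (49, 46, 46)]
234 [(42, 42, 40), (65, 64, 64), (72, 86, 75), (79, 75, 76), (59, 55, 54), (46, 44, 42)]
235 [(47, 44, 42), (65, 64, 67), (70, 105, 81), (81, 87, 87), (79, 81, 84), (48, 47, 45)]
236 [(18, 17, 18), (70, 70, 73), (60, 108, 73), (80, 91, 88), (83, 85, 89), (84, 87, 89)]
237 [(9, 9, 10), (72, 72, 76), (87, 92, 92), (84, 87, 89), (84, 87, 89), (83, 85, 88)]
238 [(4, 6, 7), (66, 67, 70), (76, 76, 79), (88, 89, 93), (85, 89, 90), (86, 87, 91)]
239 [(9, 10, 11), (61, 64, 64), (74, 77, 76), (71, 73, 76), (80, 84, 86), (87, 89, 90)]
240 [(16, 13, 19), (25, 28, 29), (44, 47, 51), (75, 78, 80), (72, 75, 78), (74, 77, 78)]
241 [(19, 17, 20), (17, 21, 22), (18, 19, 19), (30, 28, 30), (67, 69, 73), (75, 76, 77)]
```

servo_tool --commands '[{"tx":4,"ty":0,"tz":0,"turn":0},{"tx":7,"ty":0,"tz":0,"turn":0},{"tx":9,"ty":0,"tz":0,"turn":0},{"tx":10,"ty":0,"tz":0,"turn":0},{"tx":11,"ty":0,"tz":0,"turn":0},{"tx":12,"ty":0,"tz":0,"turn":0},{"tx":12,"ty":0,"tz":0,"turn":0}]'

```text
clock: 4.65
ee_pos: [0.6747, -0.3391, 0.0467]
tcp_rot: [165.7, 90.0, 104.9]
contact_force: [0.5, -0.3, 0.5]
gripper_width: 0.0007
```

servo_tool --commands '[{"tx":1,"ty":0,"tz":0,"turn":0},{"tx":2,"ty":0,"tz":0,"turn":0},{"tx":3,"ty":0,"tz":0,"turn":0},{"tx":3,"ty":0,"tz":0,"turn":0}]'

```text
clock: 4.98
ee_pos: [0.6748, -0.3391, 0.0451]
tcp_rot: [176.4, 90.0, 115.6]
contact_force: [-3.9, 4.5, 9.1]
gripper_width: 0.0006
```

Run:
```python
from s import *
c=env.camera("scene");o,R=state();print(o["ee_pos"],o["contact_force"],o["clock"])
cv2.imwrite("pics/s3.png",cv2.resize(c["image"][200:290,380:490,::-1],None,fx=6,fy=6,interpolation=cv2.INTER_CUBIC))
```

```text
[ 0.67475869 -0.33905826  0.0450646 ] [-4.95320741  3.35669896  8.23742872] 5.0333
```

View pics/s3.png

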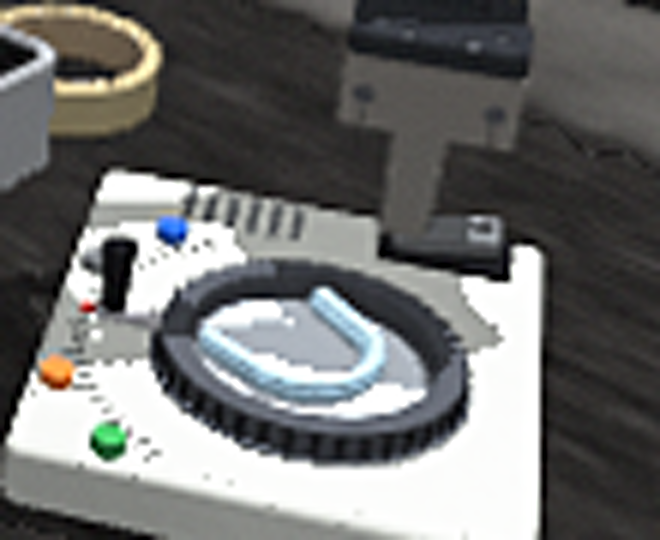

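servo_tool --commands '[{"tx":1,"ty":0,"tz":0,"turn":0},{"tx":1.5,"ty":0,"tz":0,"turn":0},{"tx":1.5,"ty":0,"tz":0,"turn":0}]'

```text
clock: 5.28
ee_pos: [0.6748, -0.3391, 0.0449]
tcp_rot: [-119.3, 90.0, 179.8]
contact_force: [-6.7, 5.2, 13.9]
gripper_width: 0.0004
```

servo_tool --commands '[{"tx":-2,"ty":0,"tz":0,"turn":0},{"tx":-6,"ty":0,"tz":0,"turn":0},{"tx":-12,"ty":0,"tz":0,"turn":0},{"tx":-20,"ty":0,"tz":0,"turn":0},{"tx":-30,"ty":0,"tz":0,"turn":0},{"tx":-40,"ty":0,"tz":0,"turn":0},{"tx":-50,"ty":0,"tz":0,"turn":0},{"tx":-55,"ty":0,"tz":0,"turn":0},{"tx":-55,"ty":0,"tz":0,"turn":0}]'

```text
clock: 6.03
ee_pos: [0.6758, -0.34, 0.0998]
tcp_rot: [24.9, 89.8, -35.9]
contact_force: [-0.4, 0.3, -0.6]
gripper_width: 0.0003
```

Run:
```python
from s import *
c=env.camera("scene");o,R=state();print(o["ee_pos"],o["contact_force"],o["clock"])
cv2.imwrite("pics/s4.png",cv2.resize(c["image"][200:290,380:490,::-1],None,fx=7,fy=6.6,interpolation=cv2.INTER_CUBIC))
for P in([*w(-.070,.045),.10],[*w(-.076,.045),.056],[*w(-.076,.030),.056]):print(P,to(P))
```

```text
[ 0.67523041 -0.339686    0.09847327] [-0.28523251  0.10753183 -0.06733982] 6.0833
[np.float64(0.5783432573628436), np.float64(-0.28133637646254456), 0.1] [ -1.8 -56.2 -98.2]
[np.float64(0.5754105482996352), np.float64(-0.27610195027139667), 0.056] [  42.2  -56.2 -104.3]
[np.float64(0.5623244828217655), np.float64(-0.2834337229294178), 0.056] [  42.2  -71.2 -104.2]
```

View pics/s4.png

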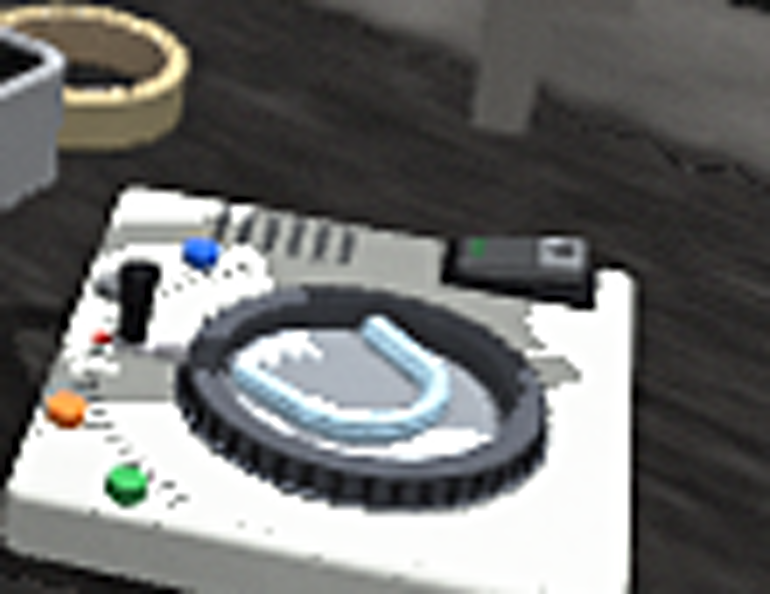

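servo_tool --commands '[{"tx":0,"ty":-10,"tz":-18,"turn":0},{"tx":0,"ty":-22,"tz":-40,"turn":0},{"tx":0,"ty":-34,"tz":-62,"turn":0},{"tx":0,"ty":-46,"tz":-84,"turn":0},{"tx":2,"ty":-54,"tz":-98,"turn":0},{"tx":10,"ty":-56,"tz":-104,"turn":0},{"tx":20,"ty":-56,"tz":-104,"turn":0},{"tx":30,"ty":-56,"tz":-104,"turn":0},{"tx":36,"ty":-56,"tz":-104,"turn":0},{"tx":40,"ty":-56,"tz":-104,"turn":0}]'

```text
clock: 6.92
ee_pos: [0.5749, -0.2757, 0.055]
tcp_rot: [-155.6, 89.9, 143.6]
contact_force: [-0.6, 0.3, 0.7]
gripper_width: 0.0006
```

Run:
```python
from s import *
c=env.camera("scene");o,R=state();print(o["ee_pos"],o["contact_force"],o["clock"])
cv2.imwrite("pics/s5.png",cv2.resize(c["image"][200:290,370:480,::-1],None,fx=7,fy=6.6,interpolation=cv2.INTER_CUBIC))
for P in([*w(-.076,.030),.056],[*w(-.076,.020),.056]):print(P,to(P))
P=o["ee_pos"]
for z in(.008,.018):print(proj(c,P+R@[0,-z,0]))
```

```text
[ 0.57464934 -0.27550541  0.05467378] [ 0.03495469  0.17160555 -0.23795974] 6.9667
[np.float64(0.5623244828217655), np.float64(-0.2834337229294178), 0.056] [ -1.3 -14.6   0.9]
[np.float64(0.5536004391698524), np.float64(-0.2883215713680986), 0.056] [ -1.3 -24.6   0.9]
[400.80285496 238.59256304]
[400.06469898 240.69803938]
```

View pics/s5.png

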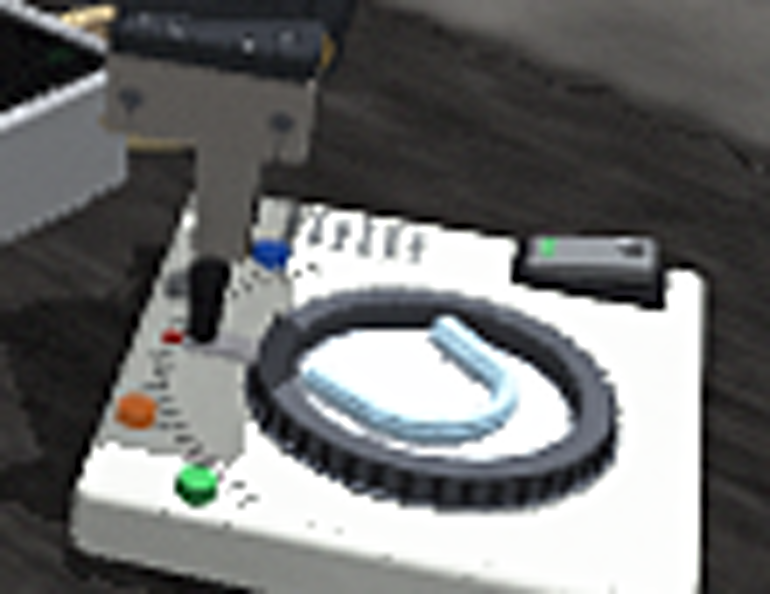

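servo_tool --commands '[{"tx":0,"ty":-7,"tz":0,"turn":0},{"tx":0,"ty":-13,"tz":0,"turn":0},{"tx":0,"ty":-17,"tz":0,"turn":0},{"tx":0,"ty":-20,"tz":0,"turn":0},{"tx":0,"ty":-22,"tz":0,"turn":0},{"tx":0,"ty":-24,"tz":0,"turn":0},{"tx":0,"ty":-26,"tz":0,"turn":0},{"tx":0,"ty":-28,"tz":0,"turn":0},{"tx":0,"ty":-30,"tz":0,"turn":0},{"tx":0,"ty":-32,"tz":0,"turn":0}]'

```text
clock: 7.8
ee_pos: [0.5472, -0.2914, 0.0573]
tcp_rot: [40.5, 90.0, -20.3]
contact_force: [0.9, 0.3, 0.0]
gripper_width: 0.0008
```

```bash
cat > look.py <<'E'
import sys
from s import *
def vw(p):return np.r_[Rv.T@(p[:2]-V),p[2:]]
c=env.camera("scene");o,R=state();print(o["ee_pos"],"viewer",vw(o["ee_pos"]).round(4),o["contact_force"].round(2),o["clock"])
m=masks(c,"scene");print(m["red"],m["orange"])
Vs=np.array([.572,-.3661]);ys=-1.0565;Rs=np.array([[np.cos(ys),-np.sin(ys)],[np.sin(ys),np.cos(ys)]])
for r in m["red"]:
    q=Rs.T@(plane(c,r[:2],.042)[:2]-Vs);print("red",q.round(4),"r",np.hypot(*q).round(4),"ang",np.arctan2(-q[1],-q[0]).round(3))
cv2.imwrite(f"pics/{sys.argv[1]}.png",cv2.resize(c["image"][200:290,370:480,::-1],None,fx=7,fy=6.6,interpolation=cv2.INTER_CUBIC))
E
python3 look.py s6
```

```text
[ 0.54689092 -0.29158848  0.05729818] viewer [-0.0764  0.0125  0.0573] [1.73 0.7  1.38] 7.85
[(np.float64(393.28625), np.float64(253.475), 5)] [(np.float64(389.03110209601084), np.float64(262.05318909172865), 23)]
red [-0.0853 -0.0111] r 0.086 ang 0.129
```

View pics/s6.png

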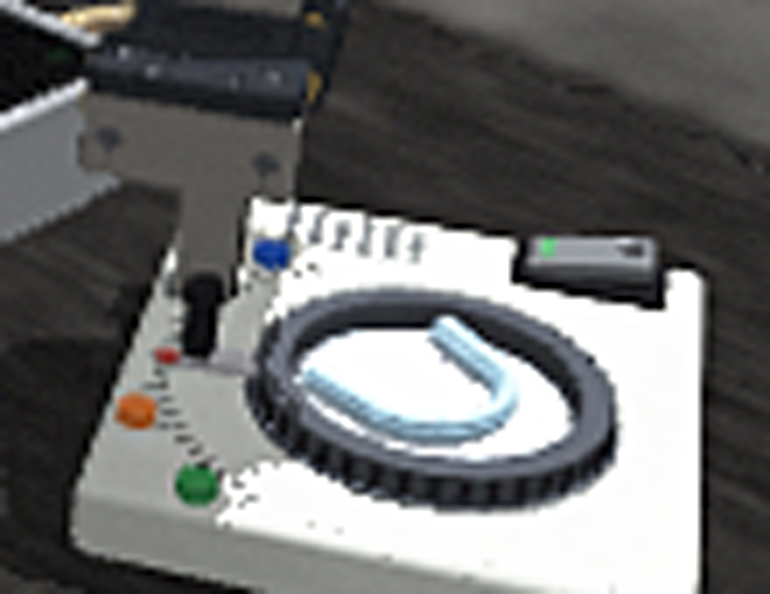

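servo_tool --commands '[{"tx":0,"ty":-2,"tz":0.5,"turn":0},{"tx":0,"ty":-4,"tz":1,"turn":0},{"tx":0,"ty":-6,"tz":1.5,"turn":0},{"tx":0,"ty":-8,"tz":2,"turn":0},{"tx":0,"ty":-10,"tz":3,"turn":0},{"tx":0,"ty":-12,"tz":4,"turn":0},{"tx":0,"ty":-14,"tz":4.5,"turn":0},{"tx":0,"ty":-15.5,"tz":5,"turn":0},{"tx":0,"ty":-16,"tz":5,"turn":0}]'

```text
clock: 8.6
ee_pos: [0.5353, -0.3037, 0.057]
tcp_rot: [-126.0, 90.0, 173.2]
contact_force: [1.0, 1.0, -0.1]
gripper_width: 0.0007
```

```bash
python3 look.py s7
```

```text
[ 0.53535217 -0.3037144   0.05700442] viewer [-0.0715 -0.0034  0.057 ] [ 0.89  1.2  -0.71] 8.65
[(np.float64(394.00213447171825), np.float64(258.34578441835646), 6)] [(np.float64(389.0366951823503), np.float64(262.0657361548852), 23)]
red [-0.0801 -0.0297] r 0.0854 ang 0.355
```

View pics/s7.png

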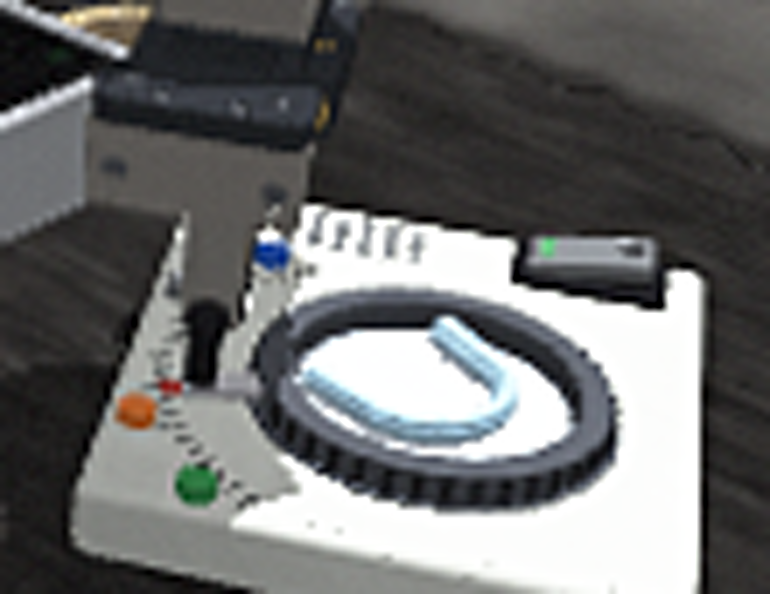

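servo_tool --commands '[{"tx":0,"ty":-1.5,"tz":0.5,"turn":0},{"tx":0,"ty":-3,"tz":1,"turn":0},{"tx":0,"ty":-4.5,"tz":1.5,"turn":0},{"tx":0,"ty":-5.5,"tz":2,"turn":0},{"tx":0,"ty":-6,"tz":2,"turn":0},{"tx":0,"ty":-6,"tz":2,"turn":0}]'

```text
clock: 9.15
ee_pos: [0.5313, -0.3084, 0.0572]
tcp_rot: [-9.5, 90.0, -70.3]
contact_force: [1.3, 0.2, -0.2]
gripper_width: 0.0
```

```bash
python3 look.py s8
```

```text
[ 0.53127961 -0.30835303  0.05717533] viewer [-0.0694 -0.0093  0.0572] [0.68 1.87 0.39] 9.2
[(np.float64(394.44240837696333), np.float64(260.0104712041885), 8)] [(np.float64(389.03612553623844), np.float64(262.05463987356063), 23)]
red [-0.078  -0.0357] r 0.0858 ang 0.429
```

View pics/s8.png

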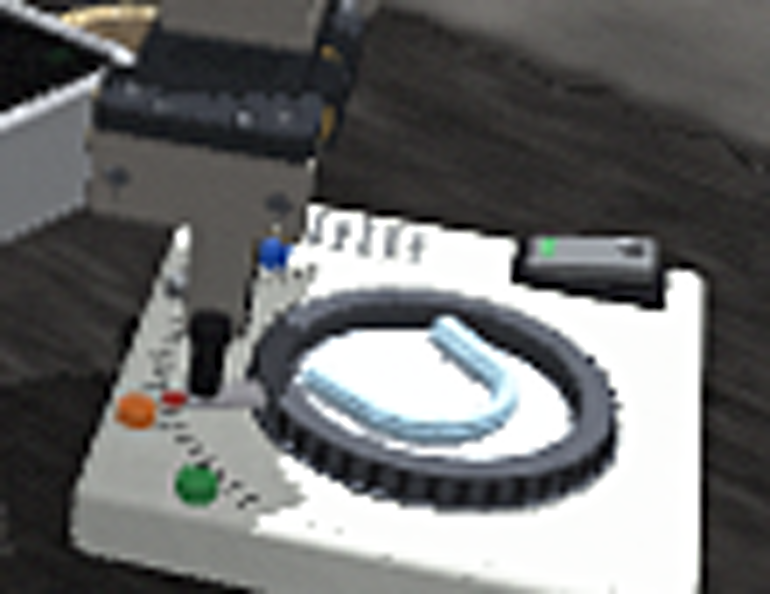

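servo_tool --commands '[{"tx":0,"ty":3,"tz":0,"turn":0},{"tx":0,"ty":8,"tz":0,"turn":0},{"tx":0,"ty":15,"tz":0,"turn":0},{"tx":0,"ty":20,"tz":0,"turn":0},{"tx":-10,"ty":22,"tz":0,"turn":0},{"tx":-30,"ty":22,"tz":0,"turn":0},{"tx":-60,"ty":22,"tz":0,"turn":0},{"tx":-90,"ty":10,"tz":-25,"turn":0},{"tx":-110,"ty":-10,"tz":-55,"turn":0},{"tx":-120,"ty":-30,"tz":-85,"turn":0}]'

```text
clock: 10.03
ee_pos: [0.4646, -0.2492, 0.1813]
tcp_rot: [17.3, 89.6, -43.5]
contact_force: [-0.1, 0.3, -0.1]
gripper_width: 0.0007
```

servo_tool --commands '[{"tx":0,"ty":-20,"tz":-30,"turn":0},{"tx":0,"ty":-40,"tz":-60,"turn":0},{"tx":0,"ty":-60,"tz":-90,"turn":0},{"tx":0,"ty":-60,"tz":-120,"turn":0},{"tx":0,"ty":-60,"tz":-140,"turn":0},{"tx":0,"ty":-60,"tz":-150,"turn":0},{"tx":0,"ty":-60,"tz":-150,"turn":0}]'

```text
clock: 10.62
ee_pos: [0.3378, -0.1455, 0.1778]
tcp_rot: [20.2, 89.9, -40.6]
contact_force: [0.5, -0.2, -0.1]
gripper_width: 0.0005
```

```bash
python3 look.py s9
python3 - <<'E'
from h import *
c=env.camera("top");a=c["image"][140:230,380:470,::-1];cv2.imwrite("pics/t9.png",cv2.resize(a,None,fx=6.5,fy=6.5,interpolation=cv2.INTER_CUBIC))
m=masks(c,"top");print(m)
E
```

```text
[ 0.33842171 -0.1466159   0.17793783] viewer [-0.3048 -0.0985  0.1779] [ 0.7  -0.55 -0.25] 10.6667
[(np.float64(394.4496288441145), np.float64(260.2396606574761), 6)] [(np.float64(389.0936851467536), np.float64(261.8271568336792), 18)]
red [-0.0778 -0.0366] r 0.086 ang 0.439
{'orange': [(np.float64(414.0186608122942), np.float64(212.5093304061471), 6)], 'red': [], 'green': [(np.float64(425.76545166402536), np.float64(217.4215530903328), 5)], 'blue': [(np.float64(402.43243243243245), np.float64(179.0), 2)]}
```

View pics/s9.png

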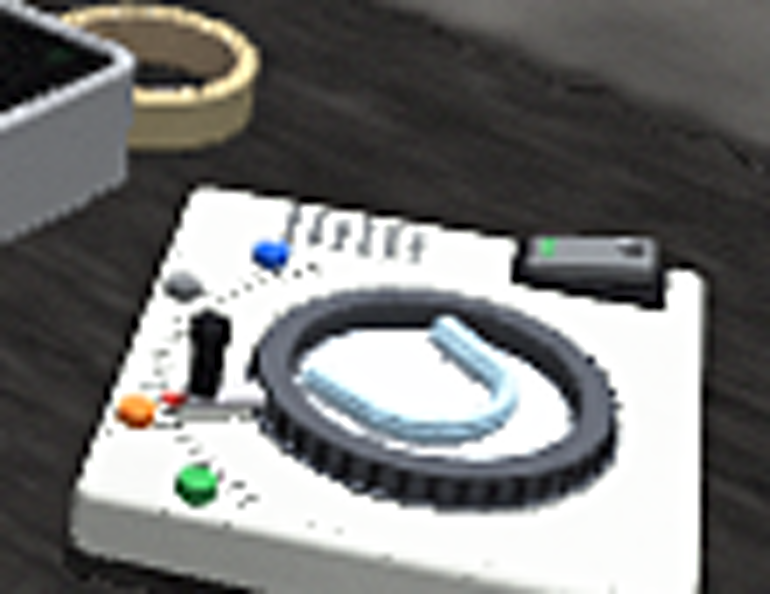

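View pics/t9.png

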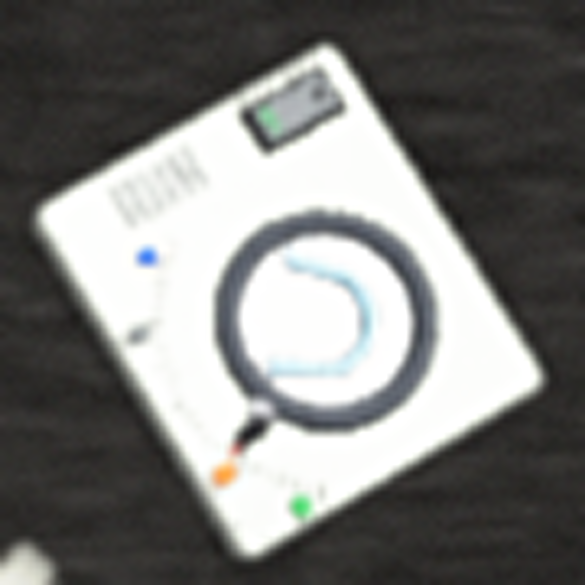

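Run:
```python
from s import *
cs={n:env.camera(n) for n in("scene","top")};b={}
ref={n:cv2.imread(f"pics/{n}0.png")[:,:,::-1] for n in cs}
for t in(0,1):
    for n,(x,y,ww,h) in {"scene":(440,228,18,16),"top":(416,152,14,12)}.items():
        im=(cs[n]["image"] if t else ref[n])[y:y+h,x:x+ww].astype(float)
        g=np.clip(im[...,1]-np.maximum(im[...,0],im[...,2])-8,0,None);Y,X=np.mgrid[:h,:ww]
        b[n]=((g*X).sum()/g.sum()+x,(g*Y).sum()/g.sum()+y)
    p,e=tri(cs["scene"],b["scene"],cs["top"],b["top"]);print(t,{k:np.round(v,2) for k,v in b.items()},p.round(4),e.round(4))
def bluem(im,n):
    x,y,ww,h=ROI[n];i=im[y:y+h,x:x+ww].astype(int);m=(i[...,2]-i[...,0]>25)&(i[...,2]>120)&(i[...,1]-i[...,0]>10);Y,X=np.nonzero(m);return X.mean()+x,Y.mean()+y,m.sum()
for n in cs: print(n,"splint before/after",bluem(ref[n],n),bluem(cs[n]["image"],n))
c=cs["scene"];d=np.abs(c["image"].astype(int)-ref["scene"]).max(2)[225:300,375:480]>60
print("changed px",d.sum())
# field brightness
for n in cs:
  q=proj(cs[n],np.array([*w(.0,-.0),.036])).astype(int);print(n,q,ref[n][q[1],q[0]],cs[n]["image"][q[1],q[0]])
```

```text
0 {'scene': array([448.62, 235.26]), 'top': array([422.14, 157.61])} [ 0.6806 -0.3395  0.0477] 0.0004
1 {'scene': array([447.79, 236.92]), 'top': array([421.03, 157.81])} [ 0.6817 -0.3374  0.0413] 0.0006
scene splint before/after (np.float64(428.18848167539267), np.float64(257.0732984293194), np.int64(191)) (np.float64(427.9157894736842), np.float64(257.1421052631579), np.int64(190))
top splint before/after (np.float64(426.3666666666667), np.float64(187.78333333333333), np.int64(60)) (np.float64(426.53968253968253), np.float64(188.15873015873015), np.int64(63))
changed px 237
scene [430 260] [254 254 255] [254 255 255]
top [430 189] [254 254 253] [254 254 253]
```

```bash
python3 -c "
from rig import env
print(env.finish_job(), env.get_obs()['clock'])"
```

```text
the job is handed in; nothing more can be done
the job is handed in; nothing more can be done
```

I pressed the green-marked end of the rocker down and pushed the lever by its knob until the red pointer aimed at the orange pin. Then I backed the arm clear and handed the job in at about 11 s. No verdict was reported.

- **Rocker:** I used the closed fingertips, and the upward force reached about 14 N at the bottom. Seen from both cameras, the green bar dropped from 47.7 to 41.3 mm. That 6.4 mm drop matches the full travel of about 6 mm given for off to on.
- **Pointer:** the scene camera puts it at 0.439 rad against the pin's 0.44. A rough reading of the top picture shows it about 1° off, inside the 3.5° allowed.
- **Knob push:** the force readings at the end of each push were about 1 to 2 N, and the knob was never gripped.
- **Splint and bystanders:** the splint's image moved less than 0.5 pixel, so I found no shift. The arm stayed above or away from the bystanders, but I did not measure their positions afterwards.

**Checks that disagreed or did not help:**
- The two camera views differed by about 4 mm in absolute position, so I averaged them for the moves. The final pointer angle was measured relative to the pins in the scene view.
- I could not confirm the light from its glow, because the field is already saturated white in both pictures. That it is on rests on the rocker's tilt alone.

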